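# Tuck the feed caddy's flap shut

## Task

Close the feed caddy without gripping anything: with your fingertips fold its hinged white flap over until it lies flat, hold it down against its springy hinge, and push it on by its thumb step, fully home, so that its front edge is tucked under the caddy's retaining lip and the flap stays shut when you let go. Only touch and push: do not pinch the flap, do not lift or shift the caddy, and leave the things around it where they are.

Things in the scene. Friction and masses are not known exactly. Their poses are not given: they have to be found in the camera images.
- caddy: Open grey metal feed caddy, 1.6 kg, loose on the table: 200 mm long (its x), 130 mm wide (its y), walls and end decks 54 mm high. Origin at the centre of its underside; +x runs from the hinge end to the lip end, z up. A turned-over retaining lip spans the +x end. A side push above about 9 N can shift it on the table
- flap (a joint): Angle of the white hinged flap (rad): 0 = lying flat and level over the caddy, about 1.57 = standing upright, up to 1.95 = leaning back away from the lip. It stands open at the start. A weak spring (about 0.07 N m when flat, less as it opens) swings it open again by itself unless it is held or tucked
- carriage (a joint): How far the flap's hinge has slid towards the lip along the caddy's +x (m): 0 = back (start: 0 to 0.002), 0.024 = end stop, fully home. Takes about 4 N to slide, stays where left, carries the flap. Flat at 0, the flap's edge is 6 mm short of the flared lip; home, it is 12 mm under the flat of the lip with 3.5 mm play in height. Slid forward before it is flat, the flap lands on the lip
- flap_hinge (a point): Middle of the flap's hinge axis, which runs along the caddy's y, 57 mm above the table; at carriage 0 it is 62 mm behind the caddy's centre (x = -62 mm). Its x axis runs along the flap from hinge to free edge, its z is the normal of the outer face (up when flat)
- flap_edge (a point): Middle of the flap's free edge, 120 mm from the hinge axis
- thumb_step (a point): Foot of the thumb step, middle, on the flap's outer face 72 mm from the hinge axis. The step is an 8 mm high, 80 mm wide shoulder that faces the hinge and ramps down to nothing 98 mm from the hinge axis; a fingertip between hinge and step pushes it towards the lip
- lip_mouth (a point): Middle of the retaining lip's lower front edge: in the caddy's frame x = 70 mm, 62 mm up. The lip spans the full width, flat from x = 70 to 100 mm, underside 62 and top 65 mm up; its front edge is flared up to 70 mm high at x = 64 mm. The deck below it is 54 mm high; the slot is closed at x = 93 mm
- flap_outer: The flap's outer shell with the thumb step: white plate 117 mm long, 112 mm wide, 3 mm thick, its mid-plane through the hinge axis. Origin on the hinge axis, axes as flap_hinge. This face is turned away from the lip when the flap stands, and up when it lies flat
- flap_inner: Grey stiffening panel on the flap's inner face, 85 x 90 x 2 mm, 13 to 98 mm from the hinge axis, facing the lip when the flap stands and down when flat. Same origin as flap_outer. Pressing on it and on the outer shell at once counts as pinching
- tub: Closed teal screw-top vitamin tub, 70 mm across, 82 mm tall. Bystander; origin below its middle; leave alone
- feeder: Clear pipette-style feeder with a dark rubber bulb, lying, 155 mm long, 22 mm thick; origin below the barrel, tip along +x. Bystander; leave alone
- brush: Beech shell brush lying bristles down, about 200 mm long, 45 mm wide, 34 mm tall. Bystander; origin below its middle; leave alone
- dish: Ribbed glazed dish, 125 mm across, 34 mm tall. Bystander; origin below its middle; leave alone
- jar: Small amber glass jar, 52 mm across, 70 mm tall. Bystander; origin below its middle; leave alone
- scoop: Metal spoon-shaped scoop lying along its x axis. Bystander; origin below its middle; leave alone
- cup: Open terracotta cup, 68 mm across, 75 mm tall. Bystander; origin below its middle; leave alone

How it is judged:
At the end, for the whole second after the job is handed in: The flap lies flat (hinge within 0.06 rad of level) and has been slid more than 18 of its 24 mm so that its edge is under the lip and stays there; the caddy stands level within 40 mm of where it stood, and every bystander within 30 mm of where it was (value of joint flap below 0.06 rad and value of joint carriage above 0.018 m and linear speed of caddy below 0.01 m/s and angle between caddy's own z axis and vertical below 0.05 rad and height (world z) of caddy below 0.005 m and distance of caddy from where it was at the start of the episode below 0.04 m and distance of each of tub, feeder, brush, dish, jar, scoop, cup from where it was at the start of the episode below 0.03 m); the robot touches nothing.
It fails at once if the caddy is lifted or tipped (height (world z) of caddy above 0.012 m or angle between caddy's own z axis and vertical above 0.12 rad).
It fails at once if the caddy is shifted more than 40 mm (distance of caddy from where it was at the start of the episode above 0.04 m).
It fails at once if the flap is pinched: fingers press on both its faces at once (contact force between the fingers and flap_outer above 1 N and contact force between the fingers and flap_inner above 1 N).
It fails at once if a bystander is moved more than 30 mm (distance of any of tub, feeder, brush, dish, jar, scoop, cup from where it was at the start of the episode above 0.03 m).
It also fails if it takes over 35 s, if anything falls off the work surface, if the arm or the gripper's body presses on something with over 40 N, if the wrist force passes 120 N, or if a joint passes its speed limit or range.

## Robot

A 7-joint arm with a two-finger parallel gripper is mounted at the origin on the work surface. World frame = base frame: x ahead of the robot, y to its left, z up, the work surface at z = 0. Lengths are in m, angles in rad, forces in N, time in s.
With the tool pointing down it reaches from about 0.35 to 0.775 m from the base axis. Payload 3.1 kg.
Tool frame: the origin (TCP) lies at the very end of the fingers, on their centre line; the grasp point (between the pads) lies 19 mm behind it (r.grip_depth is the distance from the TCP to the grasp point, in m); z points along the fingers, y is the line along which they close (so a half turn about z gives the same grasp; the last joint's range is limited). The gripper opens to 85 mm and grips with 20 to 120 N. Pads are 22 mm wide; open, the fingers measure 114 mm over their backs; the gripper's body (76 mm by 85 mm) begins 54 mm behind the grasp point. The pads swing forward as they close: fully open they stand 13 mm farther back than shut.
Start: joints at [1.149, 0.311, 0.014, 1.512, -0.004, 1.319, -0.027], TCP at [0.204, -0.511, 0.231] pointing down, gripper open.
Joint ranges: [-2.7, 2.7], [-0.3, 1.91], [-1.27, 1.3], [0.12, 2.57], [-1.44, 4.58], [0.2, 2.03], [-3.05, 3.05]. Speed limits (rad/s): [2.79, 2.79, 3.14, 3.14, 3.14, 3.14, 3.14].

## Interface

Orientations are given as a unit quaternion [w, x, y, z].
In Python, from bench import r gives the robot as it stands.
- The arm moves only by the shell command python3 -m inch 'ROWS' [OPENING] [FORCE]. ROWS is JSON, a list of rows, each a list of 2 entries, a list of its own where there are three numbers: the shift along the tool's x, y, z scaled (see below), then the turn, a rotation vector about the tool's x, y, z scaled (see below). In form: [[[tx, ty, tz], [rx, ry, rz]], ...]. A call has 1 to 12 rows; each row shifts and turns the commanded pose from where the row before left it, along the tool's axes as they then stand; what a row does not reach is not made up. The controller multiplies each number of a shift by 0.02 m and each number of a turn by 0.15 rad. A row lasts 1/10 s, in which the tool goes at most 50 mm and 8.59 degrees, less where a joint would pass 70% of its speed; a pose out of reach is approached as far as the arm can. A call with a number of a shift or a turn outside -1 to 1 is refused whole. A call with a gripper value outside its range is refused whole. OPENING is the gripper command: -1 is shut, 1 is fully open, values between are in proportion, set as the call begins (- or left out, the last holds). The fingers move at their own pace and stop on an object; FORCE is the grip in N (left out, the last holds). Time passes only in rows, so rows that do not move let the fingers close. It gives the time, the measured TCP pose, the force, the opening and the grip force at its end, in the units of the state.
- r.observe(): the state, without advancing time (a new reading comes with each control period).
- r.read_camera(name): name is "scene" or "top" or "wrist"; returns a dict with "frame" (480x640x3 uint8, red, green, blue), "fx", "fy", "cx", "cy" (pixels), "eye" and "rotation" of the camera in the world. Camera axes: x right, y down, z forward; pixel columns grow to the right and rows downward; lengths in m; the calibration is good to about 2 mm. A picture is of the moment at which its call begins. There is no depth.
- r.hand_in(): hands the job in; it is judged then, once.
The state is a dict: "time_s": time; "joints": joint angles; "qd": joint speeds; "effort": joint torques, N m; "tcp_pos": TCP position; "eef_rot": TCP orientation; "force": force on the tool from outside, world axes, zero at the start; "ft_torque": the same for the moment, N m; "grip_width": finger opening in m; "finger_force": force on a finger pad.
Only numpy, scipy, OpenCV 4.12 (cv2) and the standard library are available. Lean on these libraries where they do the work, as an engineer would, in place of code of your own. Each camera call takes 0.05 s, during which the arm holds its last target. There are 200 camera calls.

## Working session

There is one attempt and no reset: what is moved stays moved. The work goes in short steps, Python scripts to look and compute and a shell command to move; the robot and the scene stay as the last step left them, time stands still between calls to the robot, and variables do not carry over. Pictures are saved under pics/ and viewed, at most 10 in all, crops included, and the job is handed in when it is done.

```bash
mkdir -p pics; ls
python3 - <<'E'
from bench import r
import cv2
s=r.observe()
print({k:s[k] for k in('time_s','tcp_pos','eef_rot','force','grip_width')})
for n in('top','scene'):
    c=r.read_camera(n)
    cv2.imwrite(f'pics/{n}1.png',c['frame'][:,:,::-1])
    print(n,c['fx'],c['fy'],c['cx'],c['cy'],c['eye'],c['rotation'])
E
```

```text
pics
{'time_s': 0.0, 'tcp_pos': array([ 0.20364196, -0.51012119,  0.23022952]), 'eef_rot': array([-1.13362165e-03,  9.82009893e-01,  1.88825874e-01, -2.72033464e-04]), 'force': array([ 0.68349109, -0.67248553,  0.18849587]), 'grip_width': 0.08555027912342286}
top 489.68845902003596 489.68845902003596 320.8314218128289 240.3647960412029 [ 0.36024272 -0.06885889  1.14651132] [-0.05942485  0.71500784 -0.69437964  0.05540219]
scene 513.0290442759531 513.0290442759531 319.70523624773006 234.57593116981744 [1.33312067 0.82575897 0.8285055 ] [-0.16867605  0.33162139  0.81201425 -0.449676  ]
```

View pics/top1.png

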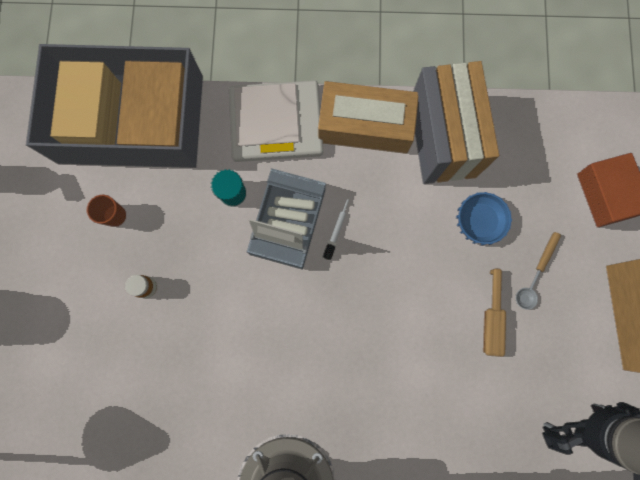

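View pics/scene1.png

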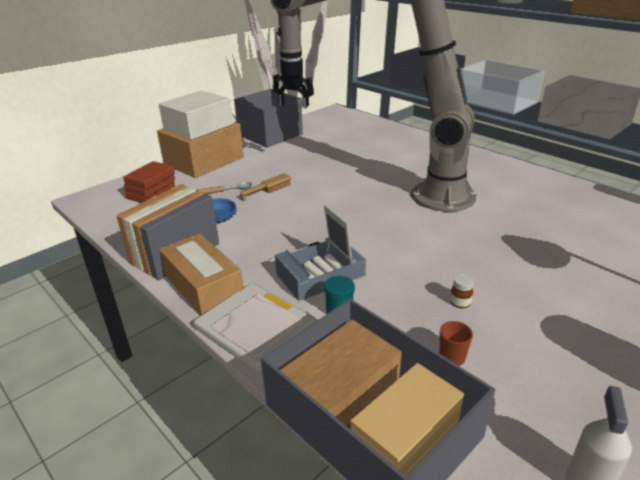

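The top view shows the caddy with its lip end at about (299,178) and its hinge end at about (277,260). The flap stands near the hinge, with the tub on the left at (228,187) and the feeder on the right at about (337,230). I'll zoom in to get the corners.

Run:
```python
import cv2
i=cv2.imread('pics/top1.png')[155:280,210:370]
cv2.imwrite('pics/top1c.png',cv2.resize(i,None,fx=4.8,fy=4.8,interpolation=cv2.INTER_CUBIC))
```

```text
(no output)
```

View pics/top1c.png

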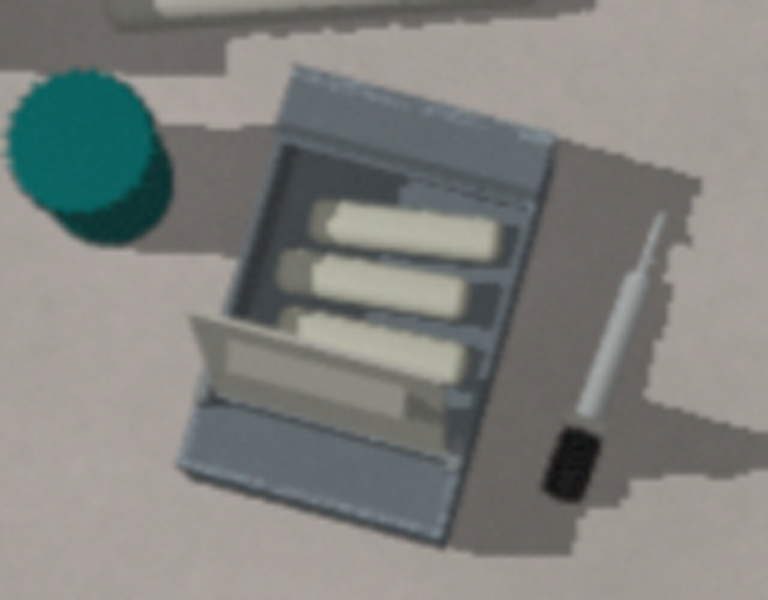

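```bash
cat > h.py <<'E'
import numpy as np
from scipy.spatial.transform import Rotation as R
from scipy.optimize import least_squares
def rot(q): return R.from_quat(np.roll(q,-1)).as_matrix()
def proj(c,P):
    p=(np.atleast_2d(P)-c['eye'])@rot(c['rotation'])
    return np.c_[c['fx']*p[:,0]/p[:,2]+c['cx'],c['fy']*p[:,1]/p[:,2]+c['cy']]
def unproj(c,uv,z):
    uv=np.atleast_2d(uv); d=np.c_[(uv[:,0]-c['cx'])/c['fx'],(uv[:,1]-c['cy'])/c['fy'],np.ones(len(uv))]@rot(c['rotation']).T
    return c['eye']+d*((z-c['eye'][2])/d[:,2])[:,None]
E
python3 - <<'E'
from h import *
from bench import r
c=r.read_camera('top')
px=lambda a:np.array(a)/4.8+[210,155]-.4
cad=px([(297,66),(553,135),(182,466),(443,543)]); fl=px([(191,316),(445,384)])
L=np.array([(.1,.065,.065),(.1,-.065,.065),(-.1,.065,.054),(-.1,-.065,.054)])
def W(v,P): return np.c_[R.from_rotvec([0,0,v[2]]).apply(P)]+[v[0],v[1],0]
def f(v):
    a=v[3]; E=np.array([(-.061+.12*np.cos(a),s*.056,.057+.12*np.sin(a)) for s in(1,-1)])
    return np.r_[proj(c,W(v,L))-cad,proj(c,W(v,E))-fl].ravel()
s=least_squares(f,[.4,0,-.25,1.5]); print(s.x,s.fun.round(2))
print('feeder',unproj(c,px([(660,215),(570,475)]),.011),'tub',unproj(c,px([(82,140)]),.082))
E
```

```text
[ 0.58933792  0.0194524  -0.23803476  1.45994304] [-0.41 -0.12  0.93 -0.04 -0.82  0.51  0.35 -0.36 -0.22 -0.12  0.18  0.1 ]
feeder [[ 0.64705229 -0.11923763  0.011     ]
 [ 0.51561791 -0.07811485  0.011     ]] tub [[0.65742043 0.15508124 0.082     ]]
```

```bash
cat >> h.py <<'E'
YAW=-.238; H=np.array([.5300,.0338,.057]); C=R.from_rotvec([0,0,YAW]).as_matrix()
def st(target=None):
    from bench import r
    s=r.observe(); T=rot(s['eef_rot']); p=s['tcp_pos']
    f=C.T@(p-H)*1e3+[11,0,0]
    print('t',round(s['time_s'],2),'front mm',f.round(1),'F caddy',(C.T@s['force']).round(1),'w',round(s['grip_width'],3))
    D=np.c_[C[:,0],-C[:,1],-C[:,2]]
    print('turn units',(R.from_matrix(T.T@D).as_rotvec()/.15).round(2))
    if target is not None: print('shift units',(D.T@(C@(np.array(target)-f))/20).round(2))
E
python3 -m inch '[[[0,0,0],[0,0,0.82]],[[0,0,0],[0,0,0.82]],[[0,0,0],[0,0,0.82]],[[0,0,0],[0,0,0.82]],[[0,0,0],[0,0,0.82]]]' -1; python3 -c "
from h import *; st([-35,0,170])"
```

```text
time_s: 0.65
tcp_pos: [0.2038, -0.5105, 0.2308]
eef_rot: [-0.0, 0.993, -0.12, -0.0]
force: [-0.5, -0.5, -1.4]
grip_width: 0.0124
finger_force: 0.0
t 0.65 front mm [-177.7 -605.9  173.8] F caddy [-0.4 -0.6 -1.4] w 0.012
turn units [-0.01  0.   -0.01]
shift units [  7.13 -30.29   0.19]
```

```bash
python3 -m inch '[[[0.24,-1,0],[0,0,0]],[[0.24,-1,0],[0,0,0]],[[0.24,-1,0],[0,0,0]],[[0.24,-1,0],[0,0,0]],[[0.24,-1,0],[0,0,0]],[[0.24,-1,0],[0,0,0]],[[0.24,-1,0],[0,0,0]],[[0.24,-1,0],[0,0,0]],[[0.24,-1,0],[0,0,0]],[[0.24,-1,0],[0,0,0]],[[0.24,-1,0],[0,0,0]],[[0.24,-1,0],[0,0,0]]]' -1 >/dev/null
python3 -m inch '[[[0.24,-1,0],[0,0,0]],[[0.24,-1,0],[0,0,0]],[[0.24,-1,0],[0,0,0]],[[0.24,-1,0],[0,0,0]],[[0.24,-1,0],[0,0,0]],[[0.24,-1,0],[0,0,0]],[[0.24,-1,0],[0,0,0]],[[0.24,-1,0],[0,0,0]],[[0.24,-1,0],[0,0,0]],[[0.24,-1,0],[0,0,0]],[[0.24,-1,0],[0,0,0]],[[0.24,-1,0],[0,0,0]]]' -1 >/dev/null
python3 -m inch '[[[0.24,-1,0],[0,0,0]],[[0.24,-1,0],[0,0,0]],[[0.24,-1,0],[0,0,0]],[[0.24,-1,0],[0,0,0]],[[0.24,-1,0],[0,0,0]],[[0.1,-0.7,0],[0,0,0]],[[0,-0.5,0],[0,0,0]],[[0,0,0],[0,0,0]]]' -1 >/dev/null; python3 -c "
from h import *; st([-35,0,63])
from bench import r; import cv2
for n in('wrist','top'):
    c=r.read_camera(n); cv2.imwrite(f'pics/{n}2.png',c['frame'][:,:,::-1])
i=cv2.imread('pics/top2.png')[135:295,190:390]
cv2.imwrite('pics/top2c.png',cv2.resize(i,None,fx=3.7,fy=3.7,interpolation=cv2.INTER_CUBIC))"
```

```text
t 3.85 front mm [-38.6  -0.2 174. ] F caddy [-0.5  0.4  0.5] w -0.0
turn units [-0.    0.01  0.04]
shift units [ 0.18 -0.01  5.55]
```

View pics/wrist2.png

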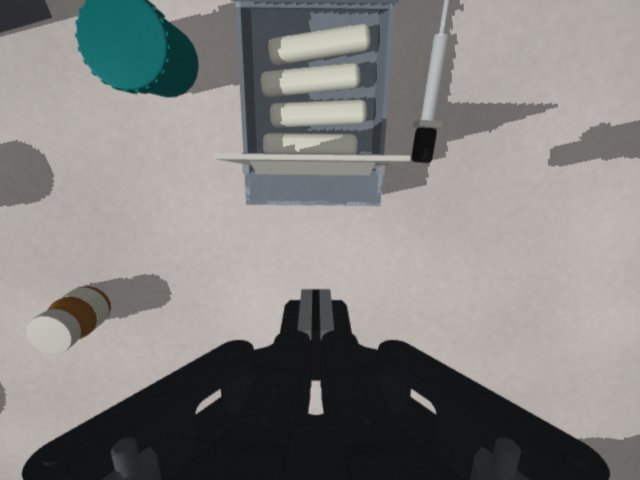

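```bash
python3 -m inch '[[[0,0,0.8],[0,0,0]],[[0,0,0.8],[0,0,0]],[[0,0,0.8],[0,0,0]],[[0,0,0.8],[0,0,0]],[[0,0,0.8],[0,0,0]],[[0,0,0.8],[0,0,0]],[[0,0,0.75],[0,0,0]],[[0,0,0],[0,0,0]]]' -1 >/dev/null; python3 -c "
from h import *; st([-10,0,63])"
python3 -m inch '[[[0.35,0,0],[0,0,0]],[[0.35,0,0],[0,0,0]],[[0.35,0,0],[0,0,0]],[[0.35,0,0],[0,0,0]],[[0.35,0,0],[0,0,0]],[[0.35,0,0],[0,0,0]],[[0,0,0],[0,0,0]]]' -1 >/dev/null; python3 -c "
from h import *; st([15,0,63])
from bench import r; import cv2
c=r.read_camera('wrist'); cv2.imwrite('pics/wrist3.png',c['frame'][:,:,::-1])"
```

```text
t 4.75 front mm [-39.6  -4.   61.4] F caddy [-0.3 -0.2  0.1] w 0.0
turn units [0.02 0.03 0.01]
shift units [ 1.48 -0.2  -0.08]
t 5.45 front mm [ 5.2 -1.7 63.3] F caddy [-0.  -0.7  0. ] w -0.0
turn units [-0.   -0.    0.01]
shift units [ 0.49 -0.09  0.01]
```

View pics/wrist3.png

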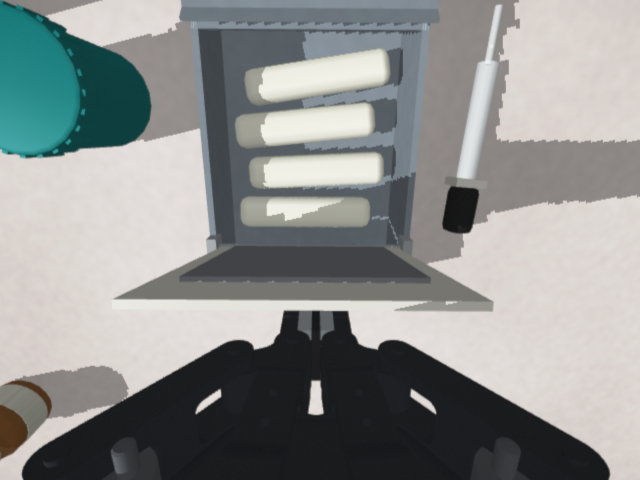

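The flap's free edge runs from (113,299) to (492,305), with the fingertips centred just behind it at column 317. Next I'll work out the flap angle from that edge.

```bash
cat >> h.py <<'E'
def ang(c,uv,x0=1.,carr=0):
    def f(v): # angle, y offset, yaw err
        a=v[0]; E=np.array([(carr+.12*np.cos(a),s*.056+v[1],.12*np.sin(a)) for s in(1,-1)])
        return (proj(c,E@C.T+H)-np.array(uv)).ravel()
    s=least_squares(f,[x0,0]); print('angle',s.x.round(3),s.fun.round(1))
E
python3 -c "
from h import *
from bench import r
c=r.read_camera('wrist'); ang(c,[(113,299),(492,305)],1.5)
E=np.array([(-.038,s*.065,-.003) for s in(1,-1)]+[(.131,s*.065,.008) for s in (1,-1)]+[(.131+.03,s*.065,.008) for s in (1,-1)]);print(proj(c,E@C.T+H).round(0))
st()"
```

```text
angle [1.375 0.002] [ 0.5  2.6 -0.5 -2.6]
[[220. 298.]
 [407. 298.]
 [186.  10.]
 [441.  10.]
 [179. -63.]
 [448. -62.]]
t 5.55 front mm [ 3.9 -1.6 63.1] F caddy [-0.3  0.   0.7] w -0.0
turn units [0.   0.   0.02]
```

```bash
python3 -m inch '[[[0.25,-0.1,0],[0,0,0]],[[0.25,-0.08,0.1],[0,0,0]],[[0.2,0,0.25],[0,0,0]],[[0.2,0,0.28],[0,0,0]],[[0,0,0],[0,0,0]]]' -1 >/dev/null; python3 -c "
from h import *; st([33,2,44])"
python3 -m inch '[[[0.25,0,0.15],[0,0,0]],[[0.25,0,0.15],[0,0,0]],[[0.2,0,0.2],[0,0,0]],[[0.2,0,0.2],[0,0,0]],[[0,0,0],[0,0,0]]]' -1 >/dev/null; python3 -c "
from h import *; st([41,2,36.6])"
```

```text
t 6.05 front mm [21.9  1.5 49.4] F caddy [0.6 0.7 0.8] w -0.0
turn units [0.   0.01 0.02]
shift units [ 0.56 -0.02  0.27]
t 6.55 front mm [40.4  1.8 36. ] F caddy [ 0.3 -1.1  0. ] w -0.0
turn units [0.   0.   0.02]
shift units [ 0.03 -0.01 -0.03]
```

Next waypoints are a=0.5 (47.5, 27.7) and a=0.3 (52, 17.7), followed by a check.

```bash
python3 -m inch '[[[0.18,0,0.22],[0,0,0]],[[0.17,0,0.22],[0,0,0]],[[0.12,0,0.25],[0,0,0]],[[0.1,0,0.25],[0,0,0]],[[0,0,0],[0,0,0]]]' -1 >/dev/null; python3 -c "
from h import *; st([52,2,17.7])
from bench import r; import cv2
c=r.read_camera('wrist'); cv2.imwrite('pics/wrist4.png',c['frame'][:,:,::-1])"
```

```text
t 7.05 front mm [51.3  1.9 17. ] F caddy [ 0.4 -0.1  1.2] w -0.0
turn units [0.   0.01 0.02]
shift units [ 0.03 -0.   -0.03]
```

View pics/wrist4.png

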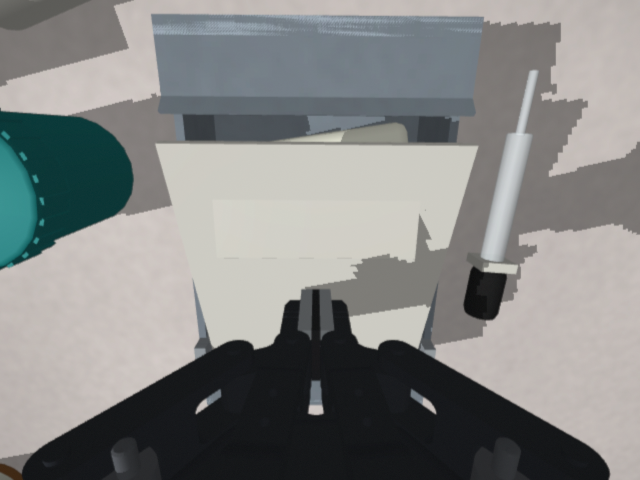

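The flap is folded to about 0.3 rad. Its edge is at row 144, the lip's front at row 115 and the step's foot at row 259, all centred on the fingers. Now I'll press it flat.

```bash
python3 -m inch '[[[0.05,0,0.2],[0,0,0]],[[0.05,0,0.2],[0,0,0]],[[0.03,0,0.2],[0,0,0]],[[0,0,0.15],[0,0,0]],[[0,0,0],[0,0,0]]]' -1 >/dev/null; python3 -c "
from h import *; st([55,2,1.5])"
```

```text
t 7.6 front mm [54.   2.1  2.5] F caddy [ 0.2 -0.4  0.1] w 0.0
turn units [-0.    0.    0.02]
shift units [0.05 0.01 0.05]
```

```bash
python3 -m inch '[[[0,0,0.07],[0,0,0]],[[0,0,0],[0,0,0]],[[0,0,0],[0,0,0]]]' -1 |grep -A0 -E 'force|tcp'; python3 -m inch '[[[0,0,0.07],[0,0,0]],[[0,0,0],[0,0,0]],[[0,0,0],[0,0,0]]]' -1 |grep -E 'force|tcp'; python3 -c "
from h import *; st([55,2,1.5])"
```

```text
tcp_pos: [0.5723, 0.0257, 0.0587]
--
force: [0.4, -0.4, 2.9]
--
finger_force: 1.0
tcp_pos: [0.5724, 0.0257, 0.0585]
force: [-2.6, -1.3, 8.9]
finger_force: 4.3
t 8.2 front mm [54.1  2.1  1.5] F caddy [-2.2 -1.9  8.9] w 0.0
turn units [ 0.   -0.    0.02]
shift units [ 0.05  0.01 -0.  ]
```

Contact is solid at z = 0.0585 m, the height of the flat flap. I'll ease off slightly and slide to the step.

```bash
python3 -m inch '[[[0.1,0,-0.02],[0,0,0]],[[0.15,0,0],[0,0,0]],[[0.15,0,0],[0,0,0]],[[0.15,0,0],[0,0,0]],[[0.15,0,0],[0,0,0]],[[0,0,0],[0,0,0]]]' -1 >/dev/null; python3 -c "
from h import *; st([72,2,1.5])"
python3 -m inch '[[[0.1,0,0],[0,0,0]],[[0.1,0,0],[0,0,0]],[[0.1,0,0],[0,0,0]],[[0,0,0],[0,0,0]]]' -1 >/dev/null; python3 -c "
from h import *; st([97,2,1.5])
from bench import r; import cv2
c=r.read_camera('wrist'); cv2.imwrite('pics/wrist5.png',c['frame'][:,:,::-1])"
```

```text
t 8.8 front mm [67.4  2.   1.5] F caddy [-3.2 -1.8  7.9] w 0.0
turn units [0.01 0.01 0.02]
shift units [ 0.23  0.   -0.  ]
t 9.2 front mm [73.1  2.1  1.5] F caddy [-3.6 -1.5  7.4] w 0.0
turn units [0.01 0.01 0.02]
shift units [ 1.19  0.   -0.  ]
```

View pics/wrist5.png

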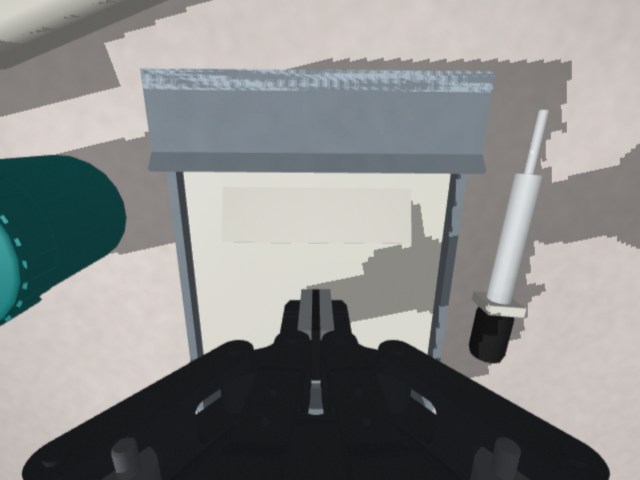

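```bash
python3 -c "
from h import *
from bench import r
c=r.read_camera('wrist'); st()
for nm,P in dict(step_foot=(.072,.04,.0015),step_top=(.072,.04,.0095),ramp_end=(.098,.04,.0015),lipfront=(.126,.065,.013),lipmouth=(.132,.065,.008),lipback=(.162,.065,.008),tipfront=(.0731,0,.0015),tipback=(.0511,0,.0015),tcp=(.0621,0,.0015)).items():
  print(nm,proj(c,C@np.array(P)+H).round(0))
print(c['eye'],c['rotation'])"
```

```text
t 9.3 front mm [73.1  2.1  1.5] F caddy [-3.2 -1.7  8.8] w 0.0
turn units [0.01 0.01 0.02]
step_foot [[235. 285.]]
step_top [[231. 293.]]
ramp_end [[231. 232.]]
lipfront [[154. 170.]]
lipmouth [[157. 154.]]
lipback [[146.  70.]]
tipfront [[320. 283.]]
tipback [[320. 324.]]
tcp [[320. 304.]]
[0.66647079 0.00328229 0.2020478 ] [-0.09618369 -0.61164015  0.77580272  0.12155309]
```

The lip matches its predicted position, but the step's foot (row 242) is about 20 mm further forward than it would be at carriage 0. Friction has therefore already slid the carriage most of the way while the flap was held flat. I'll press more lightly, run up to the step and push to the stop.

```bash
python3 -m inch '[[[0.1,0,-0.02],[0,0,0]],[[0.15,0,-0.02],[0,0,0]],[[0.15,0,0],[0,0,0]],[[0.15,0,0],[0,0,0]],[[0.15,0,0],[0,0,0]],[[0.15,0,0],[0,0,0]],[[0,0,0],[0,0,0]]]' -1 >/dev/null; python3 -c "
from h import *; st([97,2,1.5])"
python3 -m inch '[[[0.1,0,0],[0,0,0]],[[0.1,0,0],[0,0,0]],[[0,0,0],[0,0,0]]]' -1 >/dev/null; python3 -c "
from h import *; st([97,2,1.5])"
```

```text
t 10.0 front mm [88.8  3.1  1.5] F caddy [-4.8 -0.4  5.9] w 0.0
turn units [-0.    0.03  0.02]
shift units [ 0.41  0.06 -0.  ]
t 10.3 front mm [92.3  3.3  1.5] F caddy [-4.3  0.2  6.4] w -0.0
turn units [-0.    0.03  0.03]
shift units [ 0.24  0.07 -0.  ]
```

```bash
python3 -m inch '[[[0.1,0,0],[0,0,0]],[[0.08,0,0],[0,0,0]],[[0,0,0],[0,0,0]]]' -1 >/dev/null; python3 -c "
from h import *; st([97,2,1.5])
from bench import r
import cv2
c=r.read_camera('wrist');cv2.imwrite('pics/wrist6.png',c['frame'][:,:,::-1])
for k in (0,.018,.024):
 for nm,P in dict(step_top=(.072,.04,.0095),ramp_end=(.098,.04,.0015),lipfront=(.126-k,.065,.013),lipback=(.162-k,.065,.008)).items():
  print(k,nm,proj(c,C@(np.array(P)+[k,0,0])+H).round(0))"
```

```text
t 10.6 front mm [95.9  3.5  1.5] F caddy [-5.2 -1.2  6.9] w -0.0
turn units [-0.    0.03  0.03]
shift units [ 0.05  0.07 -0.  ]
0 step_top [[237. 337.]]
0 ramp_end [[237. 278.]]
0 lipfront [[165. 227.]]
0 lipback [[158. 134.]]
0.018 step_top [[235. 302.]]
0.018 ramp_end [[235. 242.]]
0.018 lipfront [[165. 227.]]
0.018 lipback [[158. 134.]]
0.024 step_top [[234. 290.]]
0.024 ramp_end [[234. 229.]]
0.024 lipfront [[165. 227.]]
0.024 lipback [[158. 134.]]
```

View pics/wrist6.png

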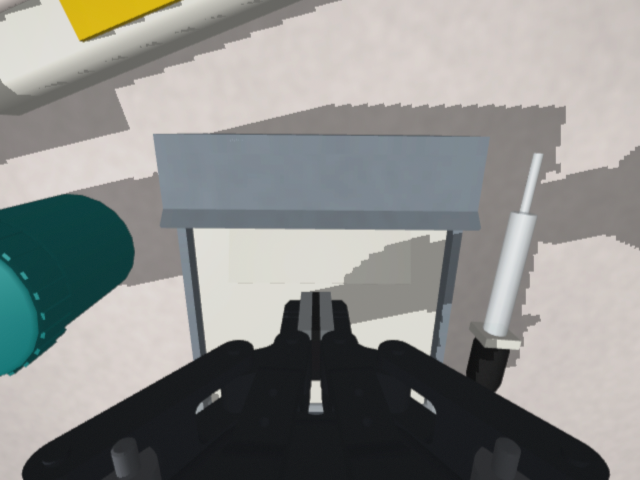

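Step foot is at row 283 and the ramp's end is at the lip (row 229), which puts the carriage near 24 mm. The lip is where predicted, so the caddy hasn't shifted. I'll give the step one last firm push.

```bash
for i in 1; do python3 -m inch '[[[0.08,0,0],[0,0,0]],[[0,0,0],[0,0,0]]]' -1 >/dev/null; python3 -c "
from h import *; st()"; python3 -m inch '[[[0.06,0,0],[0,0,0]],[[0,0,0],[0,0,0]]]' -1 >/dev/null; python3 -c "
from h import *; st()"; done
```

```text
t 10.85 front mm [96.9  3.5  1.4] F caddy [-5.4 -0.5  7.3] w -0.0
turn units [-0.    0.04  0.03]
t 11.05 front mm [96.9  3.5  1.3] F caddy [-8.5 -1.4  8. ] w 0.0
turn units [0.   0.06 0.03]
```

It's at the hard stop: no more travel, and the force rose to 8.5 N. Now I'll back off, lift clear and check.

```bash
python3 -m inch '[[[-0.1,0,0],[0,0,0]],[[-0.1,0,-0.1],[0,0,0]],[[0,0,-0.4],[0,0,0]],[[0,0,-1],[0,0,0]],[[0,0,-1],[0,0,0]],[[0,0,-1],[0,0,0]],[[-0.5,0,-1],[0,0,0]],[[-1,0,-0.5],[0,0,0]],[[-1,0,0],[0,0,0]],[[-1,0,0],[0,0,0]],[[-1,0,0],[0,0,0]],[[0,0,0],[0,0,0]]]' -1 >/dev/null; python3 -c "
from h import *; st()
from bench import r
import cv2
c=r.read_camera('wrist');cv2.imwrite('pics/wrist7.png',c['frame'][:,:,::-1])
for k in (.018,.024):
 for nm,P in dict(step_top=(.072,.04,.0095),ramp_end=(.098,.04,.0015),lipfront=(.126-k,.065,.013),lipback=(.162-k,.065,.008)).items():
  print(k,nm,proj(c,C@(np.array(P)+[k,0,0])+H).round(0))"
```

```text
t 12.25 front mm [  5.1   2.4 101.7] F caddy [-0.6  0.4  0.9] w -0.0
turn units [0.   0.01 0.03]
0.018 step_top [[259. 104.]]
0.018 ramp_end [[259.  62.]]
0.018 lipfront [[214.  39.]]
0.018 lipback [[211. -28.]]
0.024 step_top [[258.  94.]]
0.024 ramp_end [[258.  51.]]
0.024 lipfront [[214.  39.]]
0.024 lipback [[211. -28.]]
```

View pics/wrist7.png

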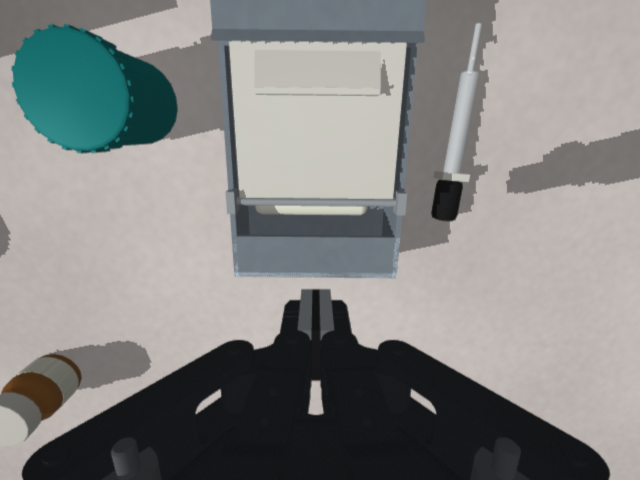

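The flap lies flat under the lip. Its step edge is at row 94, as predicted for 24 mm of travel, and the robot isn't touching anything. Handing in.

```bash
python3 -c "
from bench import r
print(r.hand_in())"
```

```text
the job is handed in; nothing more can be done
None
```

I handed the job in with the flap folded flat, slid fully home (about 24 mm) and tucked under the lip; it stayed shut after I let go, the caddy had not visibly shifted, and the robot was clear of everything (the verdict was not shown).

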